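# Latch the long press pad into its cradle

### The arm

A 6-joint arm with a two-finger parallel gripper is mounted at the origin on the work surface. World frame = base frame: x ahead of the robot, y to its left, z up, the work surface at z = 0. Lengths are in m, angles in degrees, forces in N, time in s.
With the tool pointing down it reaches from about 0.25 to 0.725 m from the base axis. Payload 9.7 kg.
Tool frame: the origin (TCP) lies midway between the tips of the shut fingers; the grasp point (between the pads) lies 19 mm behind it; z points along the fingers, y is the line along which they close (so a half turn about z gives the same grasp; the last joint's range is limited). The gripper opens to 85 mm and grips with 20 to 120 N. Pads are 22 mm wide; open, the fingers measure 114 mm over their backs; the gripper's body (76 mm by 85 mm) begins 54 mm behind the grasp point. The pads swing forward as they close: fully open they stand 13 mm farther back than shut.
Start: joints at [65.145, 4.979, 10.078, 95.1, 0, 90], TCP at [0.231, 0.499, 0.193] pointing down, gripper open.
Joint ranges: [-179.16, 179.16], [-48.56, 103.87], [-65.8, 70.77], [-126.05, 130.52], [-82.76, 87.17], [-180, 180]. Speed limits (degrees/s): [127.2, 127.2, 147.25, 180, 180, 180].

### API

Orientations are given as [roll, pitch, yaw] about the fixed x, y, z axes, in that order (R = Rz(yaw) Ry(pitch) Rx(roll)).
In Python, from workcell import bot gives the robot as it stands.
- The arm moves only by the shell command python3 -m crank 'ROWS' [FORCE]. ROWS is JSON, a list of rows, each an object with "gripper": the finger opening in mm, from 0 to 85.4; "travel": the shift along the tool's x, y, z in mm, a list of three; "twist": the turn, a rotation vector about the tool's x, y, z in rad, a list of three. In form: [{"gripper": gripper, "travel": [tx, ty, tz], "twist": [rx, ry, rz]}, ...]. A call has 1 to 12 rows; each row shifts and turns the commanded pose from where the row before left it, along the tool's axes as they then stand; what a row does not reach is not made up. A row lasts 1/8 s, in which the tool goes at most 62.5 mm and 10.7 degrees, less where a joint would pass 70% of its speed; a pose out of reach is approached as far as the arm can. A call is refused whole if a number of a shift passes 62.5 or a number of a turn 0.188, either way. A call with a gripper value outside its range is refused whole. The fingers move at their own pace and stop on an object; FORCE is the grip in N (left out, the last holds). Time passes only in rows, so rows that do not move let the fingers close. It gives the time, the measured TCP pose, the force, the opening and the grip force at its end, in the units of the state.
- bot.get_obs(): the state, without advancing time (a new reading comes with each control period).
- bot.camera(name): name is "side" or "top" or "wrist"; returns the picture (480x640x3 uint8, red, green, blue); there is no depth.
- bot.calibration(name): a dict with "vfov" (degrees; the focal length in pixels is half the picture's height over the tangent of half this angle, whatever the lens; pixels are square), "cx", "cy" (the principal point, pixels), "camera_from_world" (4x4, takes a point from world to camera coordinates). Camera axes: x right, y down, z forward; pixel columns grow to the right and rows downward; lengths in m; the calibration is good to about 2 mm. The wrist camera is an equidistant fisheye: a pixel r from the principal point sees the ray r / f radians off the axis. A picture is of the moment at which its call begins: read the wrist's pose just before it. calibration takes no time and is no camera call; for the wrist camera it gives the pose at the moment of the call.
- bot.job_done(): hands the job in; it is judged then, once.
The state is a dict: "time": time; "q": joint angles; "qd": joint speeds; "joint_efforts": joint torques, N m; "ee_pos": TCP position; "tcp_rot": TCP orientation; "wrist_force": force on the tool from outside, world axes, zero at the start; "torque": the same for the moment, N m; "opening": finger opening in m; "grasp_force": force on a finger pad.
Only numpy, scipy, OpenCV 4.12 (cv2) and the standard library are available. Lean on these libraries where they do the work, as an engineer would, in place of code of your own. Each camera call takes 0.05 s, during which the arm holds its last target. There are 200 camera calls.

### The job

Put the long rectangular graphite press pad away in the empty cradle on the glassworker's bench: lower it foot first between the cradle's walls and press it down past the spring catch until it sits flat on the floor and the catch has snapped back over its foot, then let go. Do not drop it in, and leave the amber tumbler standing where it is.

Things in the scene. Friction and masses are not known exactly. Their poses are not given: they have to be found in the camera images.
- pad: Upright press pad: black graphite foot 80 (x) x 56 (y) x 16 mm, brass neck, square wooden grip 26 x 26 mm (sides along x, y) from 50 to 140 mm over the underside; 200 g. Origin: centre of the underside, x along the foot, z up. Half a turn makes no difference. Two bystanders have the same grip on a round 60 mm or a square 50 mm foot.
- dock_seat (a point): Centre of the floor of the empty cradle's pocket, 10 mm over the bench; z up. Pocket 94 (x) x 70 (y) mm: 7 mm play round the foot. Walls 12 mm over the floor, lips above lean out on +x and both y sides to 28 mm, widening the mouth 9 mm a side. Spring catch at the -x end. A like cradle, left or right of it, already holds a pad (150 mm high with it): not that one.
- catch (a joint): Spring catch: how far its nose is pushed back to the cradle's -x, m: 0 shut, 0.028 fully back. Nose 40 mm wide, tip 22 mm over the pocket, flat underside 21 mm over the floor, slope from tip up to 69 mm at the back. The foot pressed down meets the slope about 47 mm up, shoves the nose back (4 to 9 N down) and in the last 5 mm passes under it; it snaps to 0. The pad's weight alone won't.
- tumbler: amber glass tumbler, a bystander: 68 mm across the rim, 85 mm high, open end up. Origin: centre of the underside, z up.
Things that resemble listed ones, but are neither listed nor needed, are in the scene too. What is shaped like the pad but blue, purple or red is not meant.

How it is judged:
By the outcome, as a careful person would: the job done as asked, in the order asked, and still so for the second after the job is handed in, with the robot touching nothing.
It also fails if it takes over 38 s, if anything falls off the work surface, if the arm or the gripper's body presses on something with over 40 N, if the wrist force passes 120 N, or if a joint passes its speed limit or range.

## Working session

There is one attempt and no reset: what is moved stays moved. The work goes in short steps, Python scripts to look and compute and a shell command to move; the robot and the scene stay as the last step left them, time stands still between calls to the robot, and variables do not carry over. Pictures are saved under pics/ and viewed, at most 10 in all, crops included, and the job is handed in when it is done.

```bash
mkdir -p pics
python3 - <<'E'
from workcell import bot
import cv2,numpy as np
o=bot.get_obs();print(o['time'],o['ee_pos'],o['tcp_rot'],o['opening'])
for n in ("top","side"):
    im=bot.camera(n);cv2.imwrite(f"pics/{n}0.png",im[...,::-1])
    c=bot.calibration(n);print(n,c)
E
```

```text
0.0 [0.2310655  0.49879787 0.19267526] [-1.79923041e+02  9.95694782e-04  1.55144296e+02] 0.08559805242796854
top {'vfov': 57.25290609977699, 'cx': 317.64379839530096, 'cy': 234.2516658859408, 'camera_from_world': array([[-0.02159039, -0.99967832,  0.01330798, -0.03943716],
       [-0.98188409,  0.01869595, -0.18855793,  0.54452258],
       [ 0.18824848, -0.01713793, -0.9819719 ,  0.9027706 ],
       [ 0.        ,  0.        ,  0.        ,  1.        ]])}
side {'vfov': 44.709113426727356, 'cx': 312.7582657745406, 'cy': 239.46356844960675, 'camera_from_world': array([[ 0.77290332, -0.63426849, -0.01799812, -0.45343541],
       [-0.405021  , -0.47131644, -0.78346589,  0.25435595],
       [ 0.48844492,  0.61283301, -0.6211741 ,  1.08481786],
       [ 0.        ,  0.        ,  0.        ,  1.        ]])}
```

View pics/top0.png

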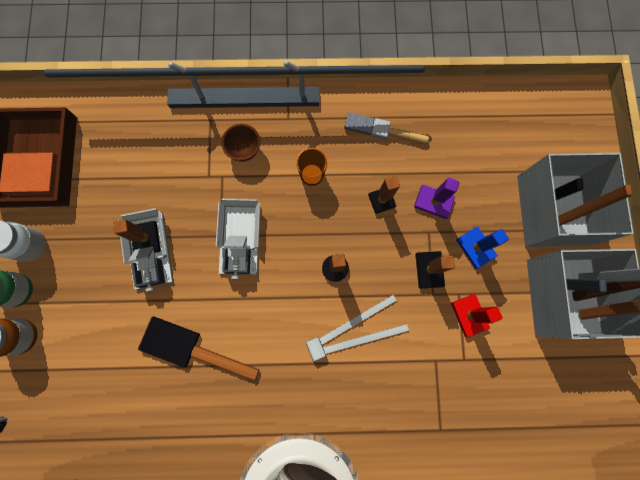

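View pics/side0.png

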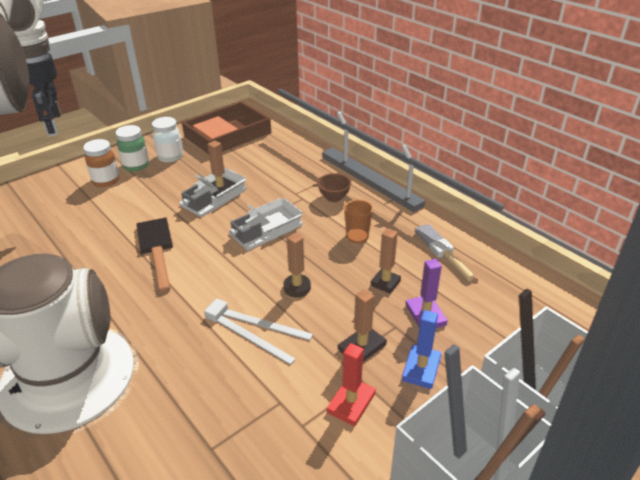

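The pad is the black rectangle near (430,270) in the top view. The empty cradle is near (238,238) with its catch at the lower end, towards the robot. The round-foot one is at (336,268) and the square-foot one at (382,200). The tumbler is at (312,167).

```bash
cat > h.py <<'E'
import numpy as np,cv2
from workcell import bot
def ray(n,px,c=None):
    c=c or bot.calibration(n);f=240/np.tan(np.radians(c['vfov']/2))
    T=np.array(c['camera_from_world']);R=T[:3,:3];o=-R.T@T[:3,3]
    d=np.array([(px[0]-c['cx'])/f,(px[1]-c['cy'])/f,1.])
    if n=='wrist':
        r=np.hypot(*d[:2]);d=np.array([*(d[:2]/max(r,1e-9)*np.sin(r)),np.cos(r)])
    return o,R.T@d
def onz(n,px,z,c=None):
    o,d=ray(n,px,c);return o+d*(z-o[2])/d[2]
def tri(n1,p1,n2,p2):
    (a,u),(b,v)=ray(n1,p1),ray(n2,p2)
    s,t=np.linalg.lstsq(np.c_[u,-v],b-a,rcond=None)[0]
    return (a+s*u+b+t*v)/2,np.linalg.norm(a+s*u-b-t*v)
E
python3 - <<'E'
from h import *
im=cv2.imread('pics/top0.png')
A=cv2.resize(im[190:290,205:271],None,fx=6,fy=6,interpolation=cv2.INTER_CUBIC)
B=cv2.resize(im[240:300,405:471],None,fx=6,fy=6,interpolation=cv2.INTER_CUBIC)
C=np.zeros((600,800,3),np.uint8);C[:,:396]=A;C[:360,400:796]=B;cv2.imwrite('pics/zoom.png',C)
m=(im.max(2)<45).astype(np.uint8);m[:240]=0;m[300:]=0;m[:,:410]=0;m[:,450:]=0
k,_=cv2.findContours(m,0,2);k=max(k,key=cv2.contourArea)
r=cv2.minAreaRect(k);b=cv2.boxPoints(r);P=np.array([onz('top',p,.012)for p in b]);print(r);print(P.round(4),np.linalg.norm(np.diff(P,axis=0),axis=1),P.mean(0))
g=cv2.inRange(cv2.cvtColor(im,cv2.COLOR_BGR2HSV),(4,90,60),(20,255,255))
E
```

```text
((429.7987365722656, 269.68902587890625), (36.2215461730957, 25.288820266723633), 83.6598129272461)
[[ 0.5039 -0.2701  0.012 ]
 [ 0.5092 -0.3274  0.012 ]
 [ 0.4282 -0.3303  0.012 ]
 [ 0.4232 -0.2738  0.012 ]] [0.05753713 0.08102895 0.05664942] [ 0.46610761 -0.30038568  0.012     ]
```

View pics/zoom.png

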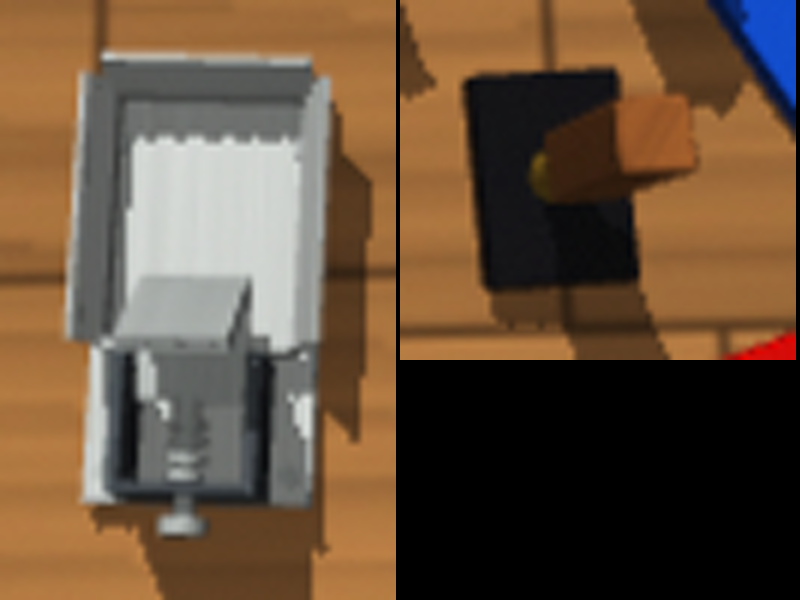

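The zoom shows the cradle's mouth edges clearly. The left lip rim runs (80,75)–(68,338), the right lip rim (329,78)–(318,345), and the far lip rim (103,55)–(310,62). The pad foot is clean and measures 81x57 mm.

Run:
```python
from h import *
q=lambda u,v,z,a=205,b=190:onz('top',(a+u/6-.4,b+v/6-.4),z)
Z=.038
L=[q(80,75,Z),q(68,338,Z)];R=[q(329,78,Z),q(318,345,Z)];F=[q(103,55,Z),q(310,62,Z)]
for n,e in zip('LRF',(L,R,F)):print(n,np.round(e,4).tolist())
yaw=[np.degrees(np.arctan2(*(e[0]-e[1])[[1,0]])) for e in (L,R)]+[np.degrees(np.arctan2(*(F[0]-F[1])[[1,0]]))-90]
print(yaw)
print('rear of box corners', q(85,500,.02),q(310,503,.02))
print('floor R edge',q(300,150,.01),q(290,345,.01))
print('padtop',q(655-400,135,.14,405,240))
print('tumbler rim',onz('top',(312,163),.085))
print('filled grip top',onz('top',(126,228),.15))
```

```text
L [[0.6235, 0.1699, 0.038], [0.5245, 0.1721, 0.038]]
R [[0.6207, 0.0776, 0.038], [0.5202, 0.0812, 0.038]]
F [[0.631, 0.1615, 0.038], [0.6269, 0.0846, 0.038]]
[np.float64(-1.3182128575893428), np.float64(-2.0914139054144547), np.float64(-3.0323759027905766)]
rear of box corners [0.46719253 0.16851355 0.02      ] [0.46442121 0.08610009 0.02      ]
floor R edge [0.60011113 0.09176875 0.01      ] [0.52499355 0.09510904 0.01      ]
padtop [ 0.4666024  -0.30043465  0.14      ]
tumbler rim [ 0.69436334 -0.04110796  0.085     ]
filled grip top [0.54424572 0.32242625 0.15      ]
```

```bash
python3 -m crank '[{"gripper":85,"travel":[-34.4,-39,0],"twist":[0,0,0]},{"gripper":85,"travel":[-34.4,-39,0],"twist":[0,0,0]},{"gripper":85,"travel":[-34.4,-39,0],"twist":[0,0,0]},{"gripper":85,"travel":[-34.4,-39,0],"twist":[0,0,0]},{"gripper":85,"travel":[-34.4,-39,0],"twist":[0,0,0]},{"gripper":85,"travel":[-34.4,-39,0],"twist":[0,0,0]},{"gripper":85,"travel":[-34.4,-39,0],"twist":[0,0,0]},{"gripper":85,"travel":[-34.4,-39,0],"twist":[0,0,0]},{"gripper":85,"travel":[-34.4,-39,0],"twist":[0,0,0]},{"gripper":85,"travel":[-34.4,-39,0],"twist":[0,0,0]},{"gripper":85,"travel":[-34.4,-39,0],"twist":[0,0,0]},{"gripper":85,"travel":[-34.4,-39,0],"twist":[0,0,0]}]' 60
python3 -m crank '[{"gripper":85,"travel":[-34.4,-39,0],"twist":[0,0,0]},{"gripper":85,"travel":[-34.4,-39,0],"twist":[0,0,0]},{"gripper":85,"travel":[-34.4,-39,0],"twist":[0,0,0]},{"gripper":85,"travel":[-34.4,-39,0],"twist":[0,0,0]},{"gripper":85,"travel":[0,0,0],"twist":[0,0,0.179]},{"gripper":85,"travel":[0,0,0],"twist":[0,0,0.179]},{"gripper":85,"travel":[0,0,0],"twist":[0,0,0.179]},{"gripper":85,"travel":[0,0,0],"twist":[0,0,0.179]},{"gripper":85,"travel":[0,0,0],"twist":[0,0,0.179]},{"gripper":85,"travel":[0,0,0],"twist":[0,0,0.179]},{"gripper":85,"travel":[0,0,0],"twist":[0,0,0]}]'
python3 - <<'E'
from h import *
o=bot.get_obs();print(o['time'],o['ee_pos'],o['tcp_rot'],o['q'])
c=bot.calibration('wrist');im=bot.camera('wrist');cv2.imwrite('pics/w1.png',im[...,::-1])
np.save('w1.npy',c,allow_pickle=True);print(c)
E
```

```text
time: 1.6
ee_pos: [0.4091, -0.1009, 0.1933]
tcp_rot: [180.0, 0.0, 155.1]
wrist_force: [0.6, 0.7, -0.5]
opening: 0.0851
grasp_force: 0.0
time: 2.98
ee_pos: [0.4682, -0.2984, 0.193]
tcp_rot: [-180.0, -0.0, 93.7]
wrist_force: [0.0, 1.1, -0.7]
opening: 0.0851
grasp_force: 0.0
2.975 [ 0.46820282 -0.29840327  0.19304448] [-1.79969990e+02 -2.17017921e-02  9.36781113e+01] [-3.25107762e+01  5.73821470e+00  1.08576307e+01  9.51564501e+01
 -2.04404014e-04  5.38111069e+01]
{'vfov': 65.70646984690485, 'cx': 315.1969189545789, 'cy': 233.2787056789743, 'camera_from_world': array([[ 9.97968471e-01,  6.37097373e-02, -8.98763571e-06,
        -4.49351909e-01],
       [ 6.15246591e-02, -9.63704101e-01,  2.59786684e-01,
        -3.49999201e-01],
       [ 1.65422800e-02, -2.59259473e-01, -9.65666029e-01,
         2.92890557e-01],
       [ 0.00000000e+00,  0.00000000e+00,  0.00000000e+00,
         1.00000000e+00]])}
```

View pics/w1.png

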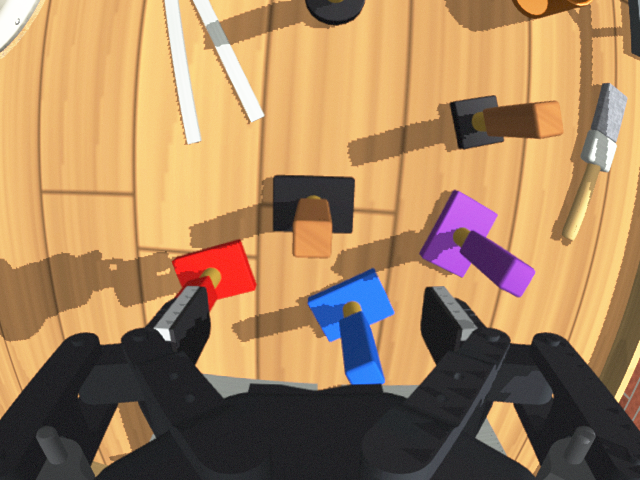

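The wrist view shows the pad foot at (274–354, 177–233) and its grip top near (312,244). The fingers straddle symmetrically, with red on the left and blue below. I'll convert these to positions.

Run:
```python
from h import *
c=np.load('w1.npy',allow_pickle=True).item()
w=lambda p,z:onz('wrist',p,z,c).round(4)
for p in [(274,177),(354,178),(353,233),(278,231)]:print('foot',w(p,.016))
a,b=w((274,177),.016),w((354,178),.016);print('yaw',np.degrees(np.arctan2(b[1]-a[1],b[0]-a[0])))
for p in [(294,232),(331,230),(331,256),(293,258)]:print('grip',w(p,.14))
print('red',w((196,300),.14),'blue',w((366,370),.14),'purple',w((515,280),.14))
```

```text
foot [ 0.4278 -0.275   0.016 ]
foot [ 0.5052 -0.271   0.016 ]
foot [ 0.509  -0.3261  0.016 ]
foot [ 0.434  -0.3288  0.016 ]
yaw 2.9583903339560145
grip [ 0.4553 -0.2955  0.14  ]
grip [ 0.4792 -0.2926  0.14  ]
grip [ 0.4806 -0.3104  0.14  ]
grip [ 0.4555 -0.3134  0.14  ]
red [ 0.3868 -0.3505  0.14  ] blue [ 0.5149 -0.4014  0.14  ] purple [ 0.622  -0.3223  0.14  ]
```

```bash
python3 -m crank '[{"gripper":85,"travel":[-2.3,-0.7,20],"twist":[0,0,0]},{"gripper":85,"travel":[0,0,25],"twist":[0,0,0]},{"gripper":85,"travel":[0,0,25],"twist":[0,0,0]},{"gripper":85,"travel":[0,0,25],"twist":[0,0,0]},{"gripper":85,"travel":[0,0,16],"twist":[0,0,0]},{"gripper":85,"travel":[0,0,0],"twist":[0,0,0]},{"gripper":20,"travel":[0,0,0],"twist":[0,0,0]},{"gripper":20,"travel":[0,0,0],"twist":[0,0,0]},{"gripper":20,"travel":[0,0,0],"twist":[0,0,0]},{"gripper":20,"travel":[0,0,0],"twist":[0,0,0]},{"gripper":20,"travel":[0,0,0],"twist":[0,0,0]},{"gripper":20,"travel":[0,0,0],"twist":[0,0,0]}]' 60
```

```text
time: 4.53
ee_pos: [0.4679, -0.3011, 0.0831]
tcp_rot: [180.0, 0.0, 93.6]
wrist_force: [-1.7, 0.3, 5.5]
opening: 0.0246
grasp_force: 59.2
```

```bash
python3 -m crank '[{"gripper":20,"travel":[0,0,-10],"twist":[0,0,0]},{"gripper":20,"travel":[0,0,-25],"twist":[0,0,0]},{"gripper":20,"travel":[0,0,-35],"twist":[0,0,0]},{"gripper":20,"travel":[0,0,-40],"twist":[0,0,0]},{"gripper":20,"travel":[0,0,-40],"twist":[0,0,0]},{"gripper":20,"travel":[0,0,-25],"twist":[0,0,0]},{"gripper":20,"travel":[0,0,-10],"twist":[0,0,0]},{"gripper":20,"travel":[0,0,0],"twist":[0,0,0]}]'
python3 -m crank '[{"gripper":20,"travel":[20,6,0],"twist":[0,0,0]},{"gripper":20,"travel":[40,12.5,0],"twist":[0,0,0]},{"gripper":20,"travel":[45,14,0],"twist":[0,0,0]},{"gripper":20,"travel":[45,14,0],"twist":[0,0,0]},{"gripper":20,"travel":[45,14,0],"twist":[0,0,0]},{"gripper":20,"travel":[45,14,0],"twist":[0,0,0]},{"gripper":20,"travel":[45,14,0],"twist":[0,0,0]},{"gripper":20,"travel":[45,14,0],"twist":[0,0,0]},{"gripper":20,"travel":[40,12.5,0],"twist":[0,0,0]},{"gripper":20,"travel":[30,9.5,0],"twist":[0,0,0]},{"gripper":20,"travel":[18.6,6.1,0],"twist":[0,0,0.103]},{"gripper":20,"travel":[0,0,0],"twist":[0,0,0]}]'
python3 - <<'E'
from h import *
o=bot.get_obs();print(o['time'],o['ee_pos'],o['tcp_rot'])
c=bot.calibration('wrist');im=bot.camera('wrist');cv2.imwrite('pics/w2.png',im[...,::-1])
np.save('w2.npy',c,allow_pickle=True)
cv2.imwrite('pics/s2.png',bot.camera('side')[...,::-1])
E
```

```text
time: 5.52
ee_pos: [0.468, -0.3009, 0.2673]
tcp_rot: [180.0, -0.0, 93.6]
wrist_force: [-0.3, 0.5, -3.0]
opening: 0.0247
grasp_force: 58.8
time: 7.02
ee_pos: [0.571, 0.1271, 0.2659]
tcp_rot: [-179.9, 0.0, 87.8]
wrist_force: [0.6, -0.7, -2.5]
opening: 0.0247
grasp_force: 58.8
7.025 [0.57104533 0.1271426  0.26588329] [-1.79865045e+02  1.61874949e-02  8.78354312e+01]
```

View pics/w2.png

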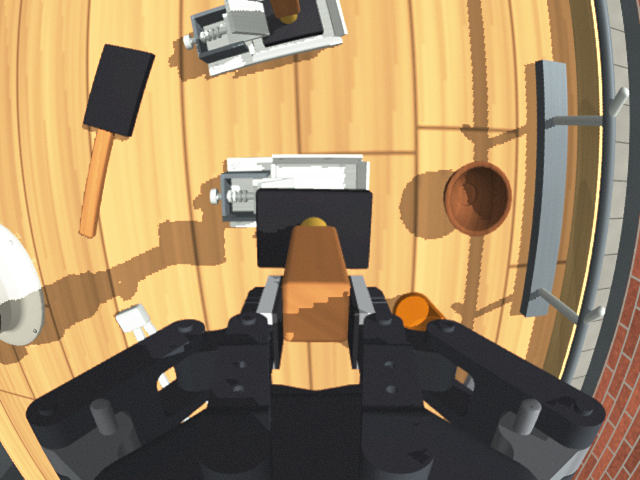

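The wrist view shows the pad held straight, with the foot top at (258–371, 190–268). Behind it is the cradle, with its +y lip rim at row ~155, its +x lip at column ~369 and its catch on the left.

Run:
```python
from h import *
c=np.load('w2.npy',allow_pickle=True).item()
w=lambda p,z:onz('wrist',p,z,c).round(4)
P=[w(p,.199) for p in [(258,190),(371,190),(369,268),(258,268)]];print('foot',*P,np.mean(P,0))
print('ylip',w((274,155),.038),w((362,155),.038),'xlip',w((369,162),.038),w((369,188),.038))
im=cv2.imread('pics/w2.png');A=cv2.resize(im[140:280,205:385],None,fx=4.4,fy=4.2,interpolation=cv2.INTER_CUBIC)
cv2.imwrite('pics/z2.png',A)
```

```text
foot [0.5345 0.1581 0.199 ] [0.6109 0.1552 0.199 ] [0.6095 0.0992 0.199 ] [0.5301 0.1021 0.199 ] [0.57125 0.12865 0.199  ]
ylip [0.5283 0.1735 0.038 ] [0.6249 0.1699 0.038 ] xlip [0.6325 0.162  0.038 ] [0.632  0.1329 0.038 ]
```

View pics/z2.png

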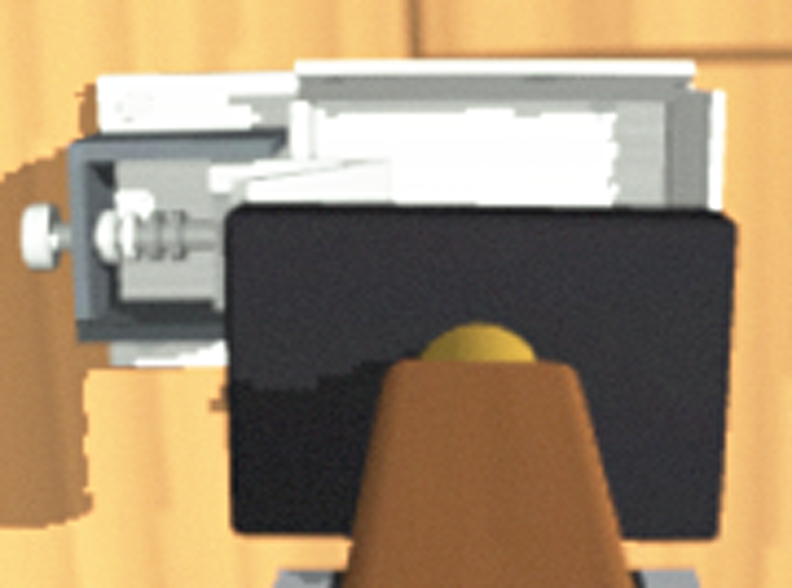

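```bash
python3 -m crank '[{"gripper":20,"travel":[-2,1.5,10],"twist":[0,0,0]},{"gripper":20,"travel":[0,0,25],"twist":[0,0,0]},{"gripper":20,"travel":[0,0,30],"twist":[0,0,0]},{"gripper":20,"travel":[0,0,25],"twist":[0,0,0]},{"gripper":20,"travel":[0,0,18],"twist":[0,0,0]},{"gripper":20,"travel":[0,0,8],"twist":[0,0,0]},{"gripper":20,"travel":[0,0,0],"twist":[0,0,0]},{"gripper":20,"travel":[0,0,0],"twist":[0,0,0]}]'
python3 - <<'E'
from h import *
c0=np.load('w2.npy',allow_pickle=True).item()
print('lip base',onz('wrist',(356.8,165),.022,c0).round(4),'rim in',onz('wrist',(366.8,165),.038,c0).round(4))
o=bot.get_obs();print(o['time'],o['ee_pos'],o['tcp_rot'],o['wrist_force'])
c=bot.calibration('wrist');im=bot.camera('wrist')[...,::-1];np.save('w3.npy',c,allow_pickle=True)
s=bot.camera('side')[...,::-1]
cv2.imwrite('pics/w3.png',im);cv2.imwrite('pics/s3.png',s)
C=np.zeros((600,800,3),np.uint8)
C[:,:400]=cv2.resize(im[130:280,230:390],(400,375),interpolation=cv2.INTER_CUBIC).__class__((600,400,3),np.uint8)*0
C[:375,:400]=cv2.resize(im[130:280,230:390],(400,375),interpolation=cv2.INTER_CUBIC)
C[:,400:]=cv2.resize(s[120:270,215:315],(400,600),interpolation=cv2.INTER_CUBIC)
cv2.imwrite('pics/z3.png',C)
E
```

```text
time: 8.12
ee_pos: [0.5735, 0.123, 0.1522]
tcp_rot: [179.9, -0.0, 87.7]
wrist_force: [-0.3, 0.0, -1.4]
opening: 0.0248
grasp_force: 58.9
lip base [0.6206 0.1576 0.022 ] rim in [0.63   0.1587 0.038 ]
8.125 [0.57348246 0.12298716 0.15223004] [ 1.79932452e+02 -1.54061369e-02  8.77005268e+01] [-0.29063448  0.00204937 -1.41068158]
```

View pics/z3.png

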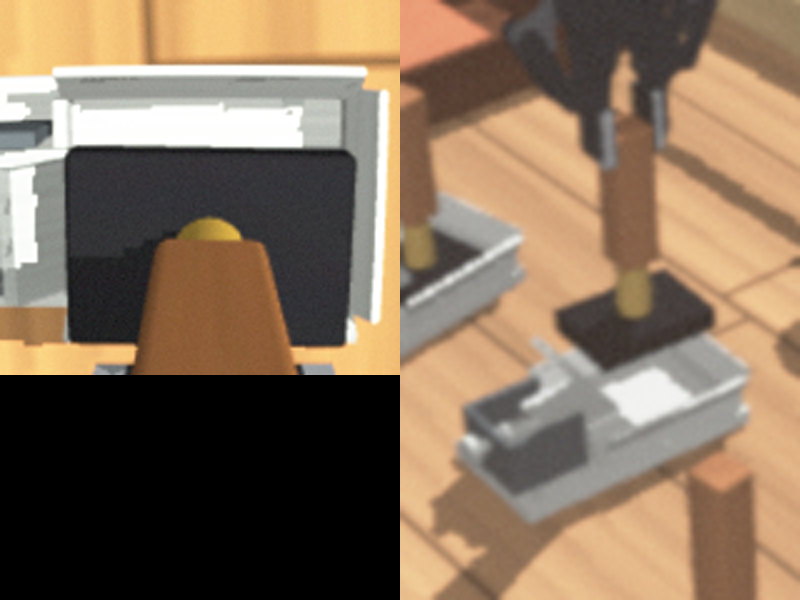

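The pad is over the pocket and square to it, clear of the catch. I'll triangulate the foot corners from wrist and side views to get the real height and centre.

Run:
```python
from h import *
import h
c=np.load('w3.npy',allow_pickle=True).item()
def tr(p,s):
    (a,u),(b,v)=ray('wrist',p,c),ray('side',s)
    k,t=np.linalg.lstsq(np.c_[u,-v],b-a,rcond=None)[0];return ((a+k*u+b+t*v)/2).round(4),np.linalg.norm(a+k*u-b-t*v).round(4)
px=lambda u,v:(230+u/2.5-.3,130+v/2.5-.3)
ps=lambda u,v:(215+(u-400)/4-.4,120+v/4-.4)
print('-x+y',tr(px(67,150),ps(557,316)),'\n+x-y',tr(px(346,346),ps(712,312)))
for z in(.08,.085,.09):
    P=[onz('wrist',px(*q),z,c) for q in [(67,150),(354,150),(346,345),(70,343)]]
    print(z,np.mean(P,0).round(4),[np.linalg.norm(P[i]-P[i-1]).round(4) for i in range(4)])
w=lambda q,z:onz('wrist',px(*q),z,c).round(4)
print('ylip out',w((56,69),.038),w((362,69),.038),'xlip out',w((386,92),.038),w((376,322),.038),'xlip base',w((345,100),.022))
# side: far right corner of xlip etc
print('side xlip/-y corner',onz('side',ps(748,373),.038),'side +x+y corner',onz('side',ps(693,340),.038))
```

```text
-x+y (array([0.5345, 0.1541, 0.0799]), np.float64(0.0018)) 
+x-y (array([0.6088, 0.0952, 0.0816]), np.float64(0.007))
0.08 [0.5734 0.1235 0.08  ] [np.float64(0.0567), np.float64(0.0794), np.float64(0.0572), np.float64(0.0806)]
0.085 [0.5735 0.1248 0.085 ] [np.float64(0.0555), np.float64(0.0778), np.float64(0.0561), np.float64(0.079)]
0.09 [0.5736 0.1261 0.09  ] [np.float64(0.0544), np.float64(0.0763), np.float64(0.055), np.float64(0.0774)]
ylip out [0.5266 0.1741 0.038 ] [0.624  0.1701 0.038 ] xlip out [0.6317 0.1625 0.038 ] [0.6283 0.0851 0.038 ] xlip base [0.6205 0.1587 0.022 ]
side xlip/-y corner [0.61919081 0.08116296 0.038     ] side +x+y corner [0.61513629 0.13063139 0.038     ]
```

```bash
python3 -m crank '[{"gripper":20,"travel":[2.3,0,0],"twist":[0,0,0]},{"gripper":20,"travel":[0,0,5],"twist":[0,0,0]},{"gripper":20,"travel":[0,0,6],"twist":[0,0,0]},{"gripper":20,"travel":[0,0,6],"twist":[0,0,0]},{"gripper":20,"travel":[0,0,6],"twist":[0,0,0]},{"gripper":20,"travel":[0,0,0],"twist":[0,0,0]}]' 80
python3 -m crank '[{"gripper":20,"travel":[0,0,5],"twist":[0,0,0]},{"gripper":20,"travel":[0,0,5],"twist":[0,0,0]},{"gripper":20,"travel":[0,0,5],"twist":[0,0,0]},{"gripper":20,"travel":[0,0,0],"twist":[0,0,0]}]'
python3 - <<'E'
from h import *
o=bot.get_obs();print(o['ee_pos'],o['tcp_rot'],o['wrist_force'],o['torque'])
im=bot.camera('wrist')[...,::-1];s=bot.camera('side')[...,::-1]
C=np.zeros((600,800,3),np.uint8)
C[:375,:400]=cv2.resize(im[130:280,230:390],(400,375),interpolation=cv2.INTER_CUBIC)
C[:,400:]=cv2.resize(s[120:270,215:315],(400,600),interpolation=cv2.INTER_CUBIC)
cv2.imwrite('pics/z4.png',C)
E
```

```text
time: 8.98
ee_pos: [0.5735, 0.1253, 0.1281]
tcp_rot: [180.0, 0.0, 87.7]
wrist_force: [3.7, 0.5, -1.2]
opening: 0.0238
grasp_force: 83.8
time: 9.48
ee_pos: [0.5728, 0.1253, 0.1122]
tcp_rot: [-179.9, 0.0, 87.7]
wrist_force: [5.0, -0.6, -3.5]
opening: 0.0241
grasp_force: 83.3
[0.57282962 0.12528092 0.11219436] [-1.79911206e+02  2.51787873e-02  8.77089827e+01] [ 5.01888061 -0.63381595 -3.52214421] [-0.02535981 -1.66957372  0.16479128]
```

View pics/z4.png

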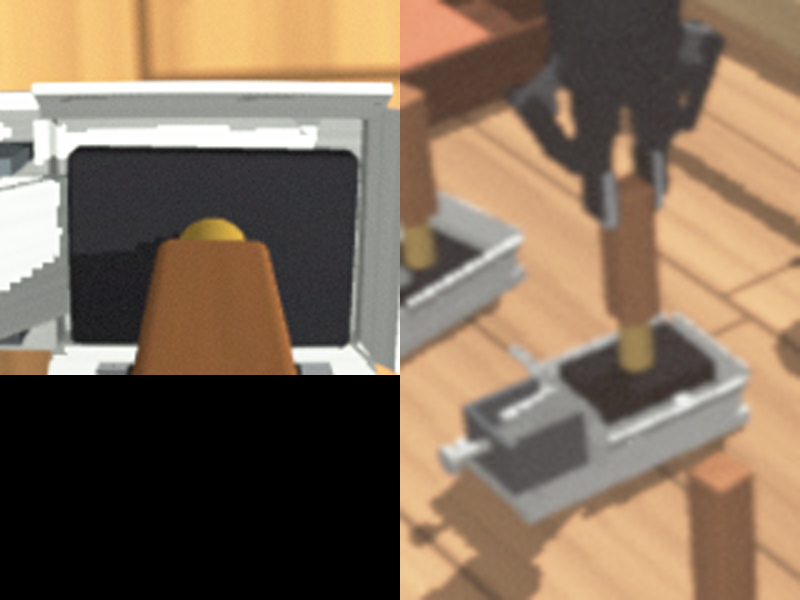

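The foot is inside the lips and centred, the catch is pushed back, and forces are low. I'll keep pressing.

```bash
python3 -m crank '[{"gripper":20,"travel":[0,0,4],"twist":[0,0,0]},{"gripper":20,"travel":[0,0,4],"twist":[0,0,0]},{"gripper":20,"travel":[0,0,4],"twist":[0,0,0]},{"gripper":20,"travel":[0,0,3],"twist":[0,0,0]},{"gripper":20,"travel":[0,0,0],"twist":[0,0,0]}]'
python3 -m crank '[{"gripper":20,"travel":[0,0,2],"twist":[0,0,0]},{"gripper":20,"travel":[0,0,1],"twist":[0,0,0]},{"gripper":20,"travel":[0,0,0],"twist":[0,0,0]}]'
```

```text
time: 10.2
ee_pos: [0.5719, 0.1253, 0.0973]
tcp_rot: [-179.8, 0.0, 87.7]
wrist_force: [0.5, -1.1, -4.2]
opening: 0.0245
grasp_force: 83.3
time: 10.58
ee_pos: [0.573, 0.1254, 0.0952]
tcp_rot: [-180.0, 0.0, 87.7]
wrist_force: [-0.5, 0.1, -1.3]
opening: 0.0242
grasp_force: 83.7
```

```bash
python3 -m crank '[{"gripper":20,"travel":[0,0,1.5],"twist":[0,0,0]},{"gripper":20,"travel":[0,0,1],"twist":[0,0,0]},{"gripper":20,"travel":[0,0,0],"twist":[0,0,0]}]'
python3 -m crank '[{"gripper":20,"travel":[0,0,1],"twist":[0,0,0]},{"gripper":20,"travel":[0,0,0],"twist":[0,0,0]}]'
python3 - <<'E'
from h import *
o=bot.get_obs();print(o['ee_pos'],o['wrist_force'])
im=bot.camera('wrist')[...,::-1];s=bot.camera('side')[...,::-1]
C=np.zeros((600,800,3),np.uint8)
C[:375,:400]=cv2.resize(im[130:280,230:390],(400,375),interpolation=cv2.INTER_CUBIC)
C[:,400:]=cv2.resize(s[120:270,215:315],(400,600),interpolation=cv2.INTER_CUBIC)
cv2.imwrite('pics/z5.png',C)
E
```

```text
time: 10.95
ee_pos: [0.5733, 0.1254, 0.0932]
tcp_rot: [180.0, -0.0, 87.7]
wrist_force: [-1.5, -0.7, 1.4]
opening: 0.0244
grasp_force: 84.1
time: 11.2
ee_pos: [0.5733, 0.1255, 0.0932]
tcp_rot: [179.9, -0.0, 87.7]
wrist_force: [-3.9, -0.4, 8.2]
opening: 0.0242
grasp_force: 85.0
[0.57333041 0.12553252 0.09320369] [-3.86736709 -0.43012363  8.18106889]
```

View pics/z5.png

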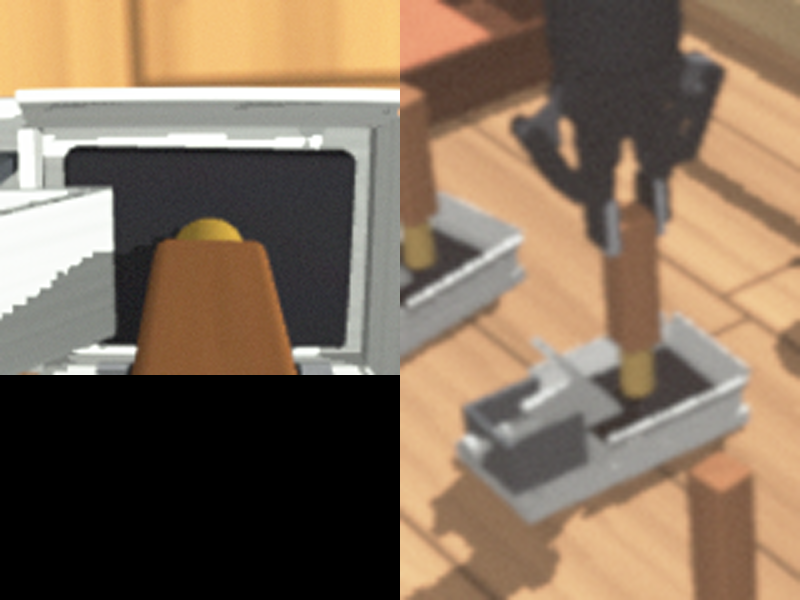

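The catch nose lies over the foot in both views and the pad bears on the floor (+8 N, TCP 10 mm above its height at the pick). Next I'll release and retreat.

```bash
python3 -m crank '[{"gripper":20,"travel":[0,0,-1],"twist":[0,0,0]},{"gripper":40,"travel":[0,0,0],"twist":[0,0,0]},{"gripper":60,"travel":[0,0,0],"twist":[0,0,0]},{"gripper":80,"travel":[0,0,0],"twist":[0,0,0]},{"gripper":80,"travel":[0,0,0],"twist":[0,0,0]},{"gripper":80,"travel":[0,0,-10],"twist":[0,0,0]},{"gripper":80,"travel":[0,0,-25],"twist":[0,0,0]},{"gripper":80,"travel":[0,0,-35],"twist":[0,0,0]},{"gripper":80,"travel":[0,0,-35],"twist":[0,0,0]},{"gripper":80,"travel":[0,0,-20],"twist":[0,0,0]},{"gripper":80,"travel":[0,0,0],"twist":[0,0,0]},{"gripper":80,"travel":[0,0,0],"twist":[0,0,0]}]'
python3 - <<'E'
from h import *
im=bot.camera('wrist')[...,::-1];s=bot.camera('side')[...,::-1]
C=np.zeros((600,800,3),np.uint8)
C[:300,:400]=cv2.resize(im,(400,300))
C[300:,:400]=cv2.resize(s,(400,300))
C[:,400:]=cv2.resize(s[120:270,215:315],(400,600),interpolation=cv2.INTER_CUBIC)
cv2.imwrite('pics/z6.png',C)
E
```

```text
time: 12.8
ee_pos: [0.5731, 0.1254, 0.2171]
tcp_rot: [-180.0, 0.0, 87.7]
wrist_force: [0.6, 0.1, -0.2]
opening: 0.0804
grasp_force: 0.0
```

View pics/z6.png

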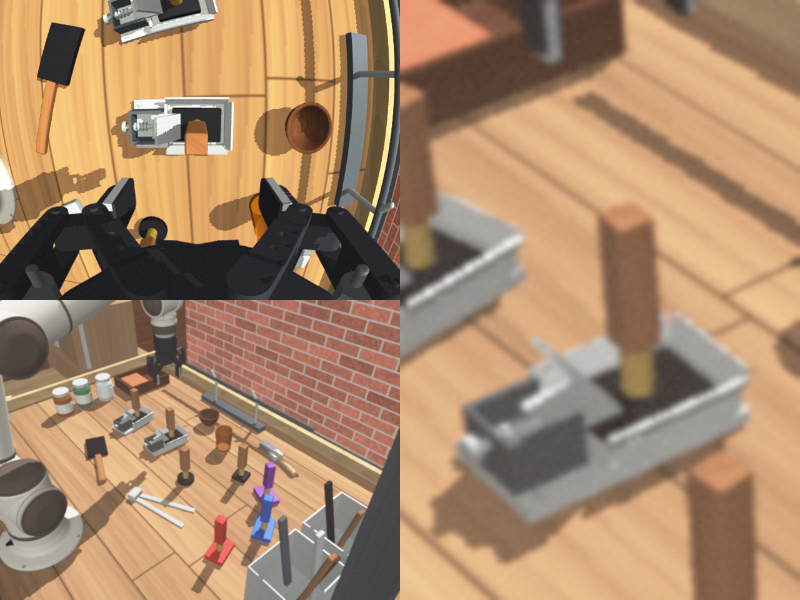

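The pad stands upright in the cradle with the catch shut over its foot. The gripper is clear, and the tumbler and the other pieces are where they were.

```bash
python3 -c "from workcell import bot;print(bot.job_done())"
```

```text
the job is handed in; nothing more can be done
None
```

The graphite pad is seated flat in the empty cradle with the spring catch snapped shut over its foot, the gripper has let go and is clear, the tumbler still stands where it was, and I handed the job in at about 13 s on the robot's clock.

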